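# Close the lidded mug and show its foot to the inspection camera

## Robot

A 6-joint arm with a two-finger parallel gripper is mounted at the origin on the work surface. World frame = base frame: x ahead of the robot, y to its left, z up, the work surface at z = 0. Lengths are in m, angles in rad, forces in N, time in s.
With the tool pointing down it reaches from about 0.35 to 0.975 m from the base axis. Payload 4.9 kg.
Tool frame: the origin (TCP) lies between the finger pads; the fingertips stand 22 mm ahead of it and the grasp point (between the pads) lies 3 mm ahead of it (manip.tips_ahead is the distance from the TCP to the fingertips, in m); z points along the fingers, x is the direction in which the jaws open and shut, and the axes are right-handed (so a half turn about z gives the same grasp; the last joint's range is limited). The gripper opens to 85 mm and grips with 20 to 120 N. Pads are 22 mm wide; open, the fingers measure 114 mm over their backs; the gripper's body (76 mm by 85 mm) begins 54 mm behind the grasp point. The pads swing forward as they close: fully open they stand 13 mm farther back than shut.
Start: joints at [1.058, 0.053, 1.613, -0, 1.476, -0.119], TCP at [0.24, 0.577, 0.253] pointing down, gripper open.
Joint ranges: [-3.01, 3.01], [-1.01, 2.22], [0.06, 2.58], [-1.02, 4.17], [0.09, 2.62], [-3.14, 3.14]. Speed limits (rad/s): [2.57, 2.57, 3.14, 3.14, 3.14, 3.14].

## Interface

Orientations are given as a unit quaternion [w, x, y, z].
In Python, from plant import manip gives the robot as it stands.
- The arm moves only by the shell command python3 -m crank 'ROWS'. ROWS is JSON, a list of rows, each an object of numbers: "tx", "ty", "tz": the shift along the tool's x, y, z in cm; "wx", "wy", "wz": the turn, a rotation vector about the tool's x, y, z in degrees; "jaw": the opening, from -1 (shut) to 1 (fully open), so that 0 is half open. In form: [{"tx": .., "ty": .., "tz": .., "wx": .., "wy": .., "wz": .., "jaw": ..}, ...]. A call has 1 to 8 rows; each row is the pose to reach, as a shift and turn from the pose commanded when the call began, along the tool's axes at that moment; what a row does not reach only later rows make up. A row lasts 1/12 s, in which the tool goes at most 41.7 mm and 7.16 degrees, less where a joint would pass 70% of its speed; a pose out of reach is approached as far as the arm can. A call with a gripper value outside its range is refused whole. The fingers move at their own pace and stop on an object; the grip force is fixed at half the most. Time passes only in rows, so rows that repeat a pose let the fingers close. It gives the time, the measured TCP pose, the force and the opening at its end, in the units of the state.
- manip.state(): the state, without advancing time (a new reading comes with each control period).
- manip.grab_frame(name): name is "scene" or "top" or "wrist"; returns the picture (480x640x3 uint8, blue, green, red); there is no depth.
- manip.camera_model(name): a dict with "camera_matrix" (3x3 intrinsics, pixels), "rvec" (rotation vector, rad) and "tvec" (3), from world to camera coordinates, as OpenCV has them. Camera axes: x right, y down, z forward; pixel columns grow to the right and rows downward; lengths in m; the calibration is good to about 2 mm. The wrist camera is an equidistant fisheye: a pixel r from the principal point sees the ray r / f radians off the axis. A picture is of the moment at which its call begins: read the wrist's pose just before it. camera_model takes no time and is no camera call; for the wrist camera it gives the pose at the moment of the call.
- manip.job_done(): hands the job in, once; it reports no verdict.
Trained networks look in the newest picture that a camera, given by its name, has taken for a name from the list of things; names that differ only in an ending like _2 or _b are one class to them, and where a whole thing is asked for, a point or a joint stands for the part that bears it (a point fixed in the world has none). Each returns a list of dicts, best first, with "p" (0 to 1); they miss things now and then, are a little off and sometimes report something else, mostly with a low value. They report only what shows in the picture. A call takes as long as a camera call.
- manip.search_frame(camera, name): "rect" ([left, top, width, height] in pixels, round what is visible of it).
- manip.silhouettes(camera, name): "region" (480x640 bool, what is visible of it) and "rect" ([left, top, width, height] in pixels, round what is visible of it).
- manip.tip_of(camera, name): "centre" ([column, row] in pixels: a listed point, or the origin of a listed thing).
The state is a dict: "time": time; "joint_pos": joint angles; "joint_vel": joint speeds; "joint_efforts": joint torques, N m; "tool_pos": TCP position; "tool_rot": TCP orientation; "contact_force": force on the tool from outside, world axes, zero at the start; "ft_torque": the same for the moment, N m; "gripper_width": opening from 0.0 (shut) to 1.0 (fully open).
Only numpy, scipy, OpenCV 4.12 (cv2) and the standard library are available. Lean on these libraries where they do the work, as an engineer would, in place of code of your own. Each camera call takes 0.05 s, during which the arm holds its last target. There are 200 camera calls.

## Task

On the final-check bench, take the lidded mug (the one with both a handle and a lid): while it stands on the table, press its lid fully home. Then pick the mug up, keeping the lid closed, and show its underside to the inspection camera: foot squarely facing the lens, centred on it, about 13 cm from the glass. The job ends holding: finish with the mug still held motionless in the air there by the gripper alone, having kept off the camera and left the other loose things on the bench where they stood.

Things in the scene. Friction and masses are not known exactly. Their poses are not given: they have to be found in the camera images.
- mug: the lidded mug: white stoneware, round straight body 60 mm across, rim 72 mm up, on a clay foot ring 50 mm across, 3 mm high; 0.29 kg with lid (+-25 %). Upright, turned any way. Origin at the centre of the foot's underside, z up the mug's axis, y towards its handle (10 mm bar reaching 59 mm from the axis, 11 to 65 mm up). Best grasp: across the body along x, square to the handle, below the lid
- lid (a joint): how far the lid stands up out of the mug, m: 0 fully home (lid resting on the rim, no gap), 0.012 highest; it starts 6 to 10 mm up, with the grey seal showing in the gap. A push of about 7 N slides it against its silicone seal; it stays wherever it is left and cannot come right off
- lid_top (a point): centre of the flat top of the mug's bamboo lid (a disc 59 mm across and 8 mm thick, small black drinking hole): 80 mm above the mug's origin when home, 86 to 90 mm at the start
- lens (a point): centre of the front glass of the inspection camera's lens, 128 mm above the table. z points out of the lens along the line of sight, 50 degrees up from level, towards the robot's side; y is level, x in the upright plane of z. A white-dotted ring light 80 mm across surrounds the lens 4 mm behind the glass; the housing reaches 110 mm behind it
- camera: inspection camera's stand with the camera on it, fixed to the bench: base plate 120 x 110 x 12 mm, post 112 mm high behind. Origin on the table under the camera, z up, -x level towards where it looks; the base reaches 45 mm to -x and 75 mm to +x, the lens glass is 15 mm to -x; nowhere higher than 160 mm. Not to be touched
- table: the oak table, top at height 0
- mug_wide: bystander: open mug, 82 mm across, 80 mm high, handle to its y, reaching 70 mm from the axis; origin under its centre
- mug_narrow: bystander: open mug, 68 mm across, 84 mm high, handle to its y, reaching 63 mm from the axis; origin under its centre
- canister: bystander: white canister without a handle, 73 mm across, 102 mm high, bamboo lid closed; origin under its centre
- bowl: bystander: white bowl 100 mm across, 45 mm high; origin under its centre
- coasters: bystander: pile of cork coasters 90 mm across, 24 mm high; origin under its centre
- brush: bystander: brush lying flat along its x, handle to -x
- spoon: bystander: spoon lying flat along its x, handle to -x

How it is judged:
On the way, in this order (a step that is already met when the one before it is completed fails the run):
1. the lid is pressed fully home while the mug stands on the table (value of joint lid below 0.0015 m and angle between mug's own z axis and vertical below 0.1 rad and height (world z) of mug below 0.01 m), for 0.2 s.
2. the mug is lifted clear of the table with its lid home (value of joint lid below 0.0015 m and height (world z) of mug above 0.03 m and contact force between mug and table below 0.05 N), for 0.2 s.
At the end, for the whole second after the job is handed in: Held still in the fingers, off table and camera: lid home within 1.5 mm; foot centre 110 to 150 mm before the lens glass and within 15 mm of the line of sight each way; foot towards the lens, axis within 11 degrees of it; bystanders within 20 mm of their places (value of joint lid below 0.0015 m and z of mug in the frame of lens between 0.11 and 0.15 m and x of mug in the frame of lens between -0.015 and 0.015 m and y of mug in the frame of lens between -0.015 and 0.015 m and angle between the z axis of mug and the z axis of lens, either way round below 0.2 rad and z of lid_top in the frame of lens above 0.17 m and height (world z) of mug above 0.15 m and contact force between mug and the fingers above 2 N and contact force between mug and table below 0.05 N and contact force between mug and camera below 0.05 N and linear speed of mug below 0.02 m/s and angular speed of mug below 0.15 rad/s and distance of each of mug_wide, mug_narrow, canister, bowl, coasters, brush, spoon from where it was at the start of the episode below 0.02 m); the arm keeps its last pose, push and grip.
It fails at once if the mug is off the table with its lid not home (height (world z) of mug above 0.02 m and value of joint lid above 0.003 m).
It fails at once if the camera is touched (more than 2 N) (contact force between camera and anything else above 2 N).
It fails at once if a bystander is moved more than 20 mm (distance of any of mug_wide, mug_narrow, canister, bowl, coasters, brush, spoon from where it was at the start of the episode above 0.02 m).
It also fails if it takes over 48 s, if anything falls off the work surface, if the arm or the gripper's body presses on something with over 40 N, if the wrist force passes 120 N, or if a joint passes its speed limit or range.

## Working session

There is one attempt and no reset: what is moved stays moved. The work goes in short steps, Python scripts to look and compute and a shell command to move; the robot and the scene stay as the last step left them, time stands still between calls to the robot, and variables do not carry over. Pictures are saved under pics/ and viewed, about 8 in all and at most 12, crops included, and the job is handed in when it is done.

```bash
ls; mkdir -p pics; cat > h.py <<'E'
import numpy as np,cv2
from scipy.spatial.transform import Rotation as R
from plant import manip
def ray(cam,uv,m=None):
    m=m or manip.camera_model(cam);K=np.array(m["camera_matrix"]);Rm=cv2.Rodrigues(np.array(m["rvec"],float))[0];t=np.array(m["tvec"],float).ravel()
    x=np.linalg.inv(K)@[uv[0],uv[1],1.]
    if cam=="wrist":
        r=np.hypot(x[0],x[1]);x=np.array([x[0]/r*np.sin(r),x[1]/r*np.sin(r),np.cos(r)]) if r>1e-9 else x
    return -Rm.T@t,Rm.T@x
def atz(cam,uv,z,m=None):
    o,d=ray(cam,uv,m);return o+d*(z-o[2])/d[2]
def proj(cam,p,m=None):
    m=m or manip.camera_model(cam);K=np.array(m["camera_matrix"]);q=cv2.Rodrigues(np.array(m["rvec"],float))[0]@p+np.array(m["tvec"],float).ravel()
    if cam=="wrist":
        r=np.hypot(q[0],q[1]);th=np.arctan2(r,q[2]);q=np.array([q[0]/r*th,q[1]/r*th,1])
    q=K@q;return q[:2]/q[2]
def tri(rays):
    A=0;b=0
    for o,d in rays:
        d=d/np.linalg.norm(d);P=np.eye(3)-np.outer(d,d);A=A+P;b=b+P@o
    return np.linalg.solve(A,b)
E
python3 - <<'E'
from h import *
for c in("scene","top","wrist"):
    cv2.imwrite(f"pics/{c}0.png",manip.grab_frame(c))
np.set_printoptions(precision=3,suppress=True)
for n in["mug","lid_top","lens","camera","mug_wide","mug_narrow","canister","bowl","coasters","brush","spoon"]:
    for c in("scene","top"):
        t=manip.tip_of(c,n);s=manip.search_frame(c,n)
        z={"lid_top":.088,"lens":.128}.get(n,0)
        print(n,c,[(np.round(x["centre"]),round(x["p"],2),atz(c,x["centre"],z)) for x in t[:2]],[(np.round(x["rect"]),round(x["p"],2)) for x in s[:2]])
print(manip.state())
E
```

```text
pics
mug scene [(array([225., 200.]), 0.59, array([ 0.465, -0.269,  0.   ]))] [(array([207., 171.,  34.,  40.]), 0.87)]
mug top [(array([419., 290.]), 0.95, array([ 0.475, -0.262,  0.   ]))] [(array([411., 280.,  40.,  23.]), 0.96), (array([163., 204.,  35.,  37.]), 0.72)]
lid_top scene [(array([222., 179.]), 0.77, array([ 0.468, -0.263,  0.088]))] [(array([211., 170.,  25.,  24.]), 0.78)]
lid_top top [(array([428., 293.]), 0.88, array([ 0.466, -0.267,  0.088]))] [(array([418., 283.,  18.,  20.]), 0.91), (array([263., 144.,  47.,  56.]), 0.45)]
lens scene [(array([228., 200.]), 0.7, array([ 0.544, -0.211,  0.128])), (array([345., 321.]), 0.68, array([0.742, 0.114, 0.128]))] [(array([321., 311.,  40.,  58.]), 0.88)]
lens top [(array([284., 174.]), 0.95, array([0.744, 0.098, 0.128])), (array([186., 225.]), 0.59, array([0.611, 0.332, 0.128]))] [(array([266., 155.,  30.,  33.]), 0.68)]
camera scene [(array([337., 353.]), 0.72, array([0.761, 0.106, 0.   ])), (array([396., 242.]), 0.61, array([0.457, 0.162, 0.   ]))] [(array([297., 313.,  74.,  83.]), 0.82)]
camera top [(array([286., 179.]
[... 1891 characters left out ...]
2.,  43.,  33.]), 0.28)]
spoon scene [] [(array([141., 218.,  26.,  75.]), 0.85)]
spoon top [(array([464., 222.]), 0.57, array([ 0.661, -0.382,  0.   ]))] [(array([438., 190.,  52.,  63.]), 0.57), (array([268., 157.,  28.,  33.]), 0.52)]
{'time': 2.35, 'joint_pos': array([ 1.058,  0.053,  1.613, -0.   ,  1.476, -0.119]), 'joint_vel': array([ 0.002,  0.001, -0.001,  0.002, -0.   , -0.001]), 'joint_efforts': array([ -0.   , -39.367, -37.045,  -0.   ,   0.001,   0.   ]), 'tool_pos': array([0.24 , 0.577, 0.253]), 'tool_rot': array([ 0.   ,  0.832,  0.555, -0.   ]), 'contact_force': array([-0.07 , -0.146, -0.693]), 'ft_torque': array([-0.017, -0.022,  0.024]), 'gripper_width': 1.0033627257156794}
```

```bash
python3 - <<'E'
import cv2,numpy as np
t=cv2.imread("pics/top0.png")[130:345,150:510];s=cv2.imread("pics/scene0.png")
a=cv2.resize(t,(800,478));cv2.imwrite("pics/v1.png",a)
f=lambda im,x,y,w,h:cv2.resize(im[y:y+h,x:x+w],(400,400),interpolation=cv2.INTER_CUBIC)
t0=cv2.imread("pics/top0.png")
cv2.imwrite("pics/v2.png",np.hstack([f(t0,400,260,60,60),f(s,285,300,100,100)]))
E
```

```text
(no output)
```

View pics/v1.png

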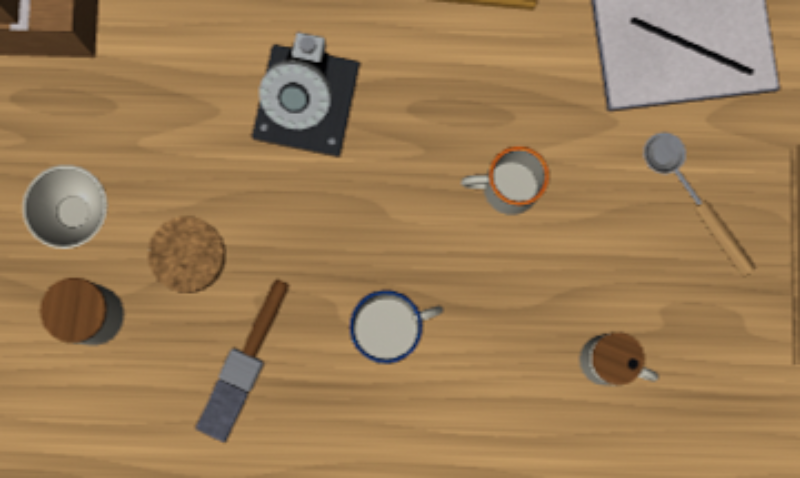

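View pics/v2.png

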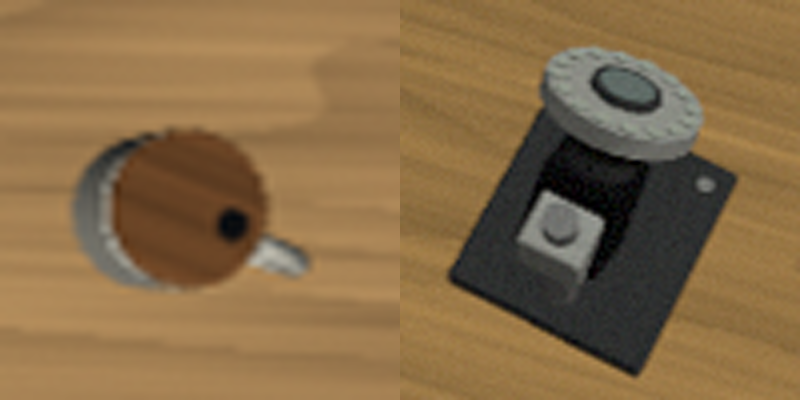

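```bash
cat >> h.py <<'E'
def delta(p,Rt):
    s=manip.state();q=s["tool_rot"];R0=R.from_quat([q[1],q[2],q[3],q[0]])
    t=R0.inv().apply(np.array(p)-s["tool_pos"])*100;w=(R0.inv()*Rt).as_rotvec(degrees=True)
    print("t cm",np.round(t,2),"w deg",np.round(w,2),"force",np.round(s["contact_force"],1),"tcp",np.round(s["tool_pos"],4),"grip",round(s["gripper_width"],3),"t",s["time"])
def down(psi):  # psi deg, tool x yaw
    return R.from_matrix(np.array([[np.cos(a:=np.radians(psi)),np.sin(a),0],[np.sin(a),-np.cos(a),0],[0,0,-1]]).T)
E
python3 - <<'E'
from h import *
np.set_printoptions(precision=3,suppress=True)
c=[atz("top",(150+u/2.222,130+v/2.222),.012) for u,v in [(273,45),(358,62),(340,156),(253,138)]]
c2=[atz("scene",(285+(u-400)/4,300+v/4),.012) for u,v in [(737,178),(640,376),(450,278)]]
print(np.array(c),np.array(c2))
d1=(c[2]-c[1]+c[3]-c[0])/2; print("yaw of -x axis (top)",np.degrees(np.arctan2(d1[1],d1[0])))
print(tri([ray("scene",(285+(627-400)/4,300+88/4)),ray("top",(150+294/2.222,130+97/2.222))]),tri([ray("scene",(345,321)),ray("top",(284,174))]))
print("handle tip",atz("top",(445.7,299.7),.055), "lid",tri([ray("scene",(222,179)),ray("top",(428,293))]))
delta((.40,-.15,.253),down(-21))
E
```

```text
[[0.84  0.139 0.012]
 [0.821 0.034 0.012]
 [0.705 0.053 0.012]
 [0.724 0.158 0.012]] [[0.727 0.167 0.012]
 [0.843 0.147 0.012]
 [0.824 0.041 0.012]]
yaw of -x axis (top) 170.80989712945168
[0.746 0.105 0.127] [0.744 0.105 0.128]
handle tip [ 0.45  -0.319  0.055] lid [ 0.464 -0.267  0.083]
t cm [-61.    42.69   0.03] w deg [ 0.    0.   88.44] force [-0.1 -0.1 -0.7] tcp [0.24  0.577 0.253] grip 1.003 t 2.35
```

```bash
python3 -m crank '[{"tx":-26,"ty":18.2,"jaw":-1},{"tx":-26,"ty":18.2,"jaw":-1},{"tx":-26,"ty":18.2,"jaw":-1},{"tx":-26,"ty":18.2,"jaw":-1},{"tx":-26,"ty":18.2,"jaw":-1},{"tx":-26,"ty":18.2,"jaw":-1},{"tx":-26,"ty":18.2,"jaw":-1},{"tx":-26,"ty":18.2,"jaw":-1}]' | tail -c 600
python3 -m crank '[{"tx":-26,"ty":18.2,"jaw":-1},{"tx":-26,"ty":18.2,"jaw":-1},{"tx":-26,"ty":18.2,"jaw":-1},{"tx":-26,"ty":18.2,"jaw":-1},{"tx":-26,"ty":18.2,"jaw":-1},{"tx":-26,"ty":18.2,"jaw":-1},{"tx":-26,"ty":18.2,"jaw":-1},{"tx":-26,"ty":18.2,"jaw":-1}]' | tail -c 600
python3 -c "
from h import *
delta((.40,-.19,.253),down(-17))"
```

```text
t cm [-6.470e+01  4.423e+01  3.000e-02] w deg [ 0.    0.   84.44] force [-0.1 -0.1 -0.7] tcp [0.2398 0.5771 0.2533] grip 1.003 t 2.35schema error: expected keys tx, ty, tz, wx, wy, wz, jaw
schema error: expected keys tx, ty, tz, wx, wy, wz, jaw
```

All keys are required in every row.

```bash
python3 -m crank '[{"tx":-26,"ty":18.2,"tz":0,"wx":0,"wy":0,"wz":0,"jaw":-1},{"tx":-26,"ty":18.2,"tz":0,"wx":0,"wy":0,"wz":0,"jaw":-1},{"tx":-26,"ty":18.2,"tz":0,"wx":0,"wy":0,"wz":0,"jaw":-1},{"tx":-26,"ty":18.2,"tz":0,"wx":0,"wy":0,"wz":0,"jaw":-1},{"tx":-26,"ty":18.2,"tz":0,"wx":0,"wy":0,"wz":0,"jaw":-1},{"tx":-26,"ty":18.2,"tz":0,"wx":0,"wy":0,"wz":0,"jaw":-1},{"tx":-26,"ty":18.2,"tz":0,"wx":0,"wy":0,"wz":0,"jaw":-1},{"tx":-26,"ty":18.2,"tz":0,"wx":0,"wy":0,"wz":0,"jaw":-1}]' | tail -c 600
python3 -m crank '[{"tx":-26,"ty":18.2,"tz":0,"wx":0,"wy":0,"wz":40,"jaw":-1},{"tx":-26,"ty":18.2,"tz":0,"wx":0,"wy":0,"wz":40,"jaw":-1},{"tx":-26,"ty":18.2,"tz":0,"wx":0,"wy":0,"wz":40,"jaw":-1},{"tx":-26,"ty":18.2,"tz":0,"wx":0,"wy":0,"wz":40,"jaw":-1},{"tx":-26,"ty":18.2,"tz":0,"wx":0,"wy":0,"wz":40,"jaw":-1},{"tx":-26,"ty":18.2,"tz":0,"wx":0,"wy":0,"wz":40,"jaw":-1},{"tx":-26,"ty":18.2,"tz":0,"wx":0,"wy":0,"wz":40,"jaw":-1},{"tx":-26,"ty":18.2,"tz":0,"wx":0,"wy":0,"wz":40,"jaw":-1}]' | tail -c 600
python3 -c "
from h import *
delta((.40,-.19,.253),down(-17))"
```

```text
time: 3.02
tool_pos: [0.3082, 0.2645, 0.2533]
tool_rot: [0.001, 0.832, 0.555, 0.0]
contact_force: [0.4, 0.0, 0.2]
gripper_width: 0.001
time: 3.68
tool_pos: [0.3765, -0.0461, 0.2537]
tool_rot: [0.001, 0.972, 0.235, 0.0]
contact_force: [-0.0, 0.7, -0.9]
gripper_width: 0.004
t cm [-4.5  13.87  0.1 ] w deg [ 0.09 -0.07 44.24] force [-0.   0.7 -0.9] tcp [ 0.3765 -0.0461  0.2537] grip 0.004 t 3.6833
```

```bash
python3 -m crank '[{"tx":-4.5,"ty":13.9,"tz":0,"wx":0,"wy":0,"wz":44,"jaw":-1},{"tx":-4.5,"ty":13.9,"tz":0,"wx":0,"wy":0,"wz":44,"jaw":-1},{"tx":-4.5,"ty":13.9,"tz":0,"wx":0,"wy":0,"wz":44,"jaw":-1},{"tx":-4.5,"ty":13.9,"tz":0,"wx":0,"wy":0,"wz":44,"jaw":-1},{"tx":-4.5,"ty":13.9,"tz":0,"wx":0,"wy":0,"wz":44,"jaw":-1},{"tx":-4.5,"ty":13.9,"tz":0,"wx":0,"wy":0,"wz":44,"jaw":-1},{"tx":-4.5,"ty":13.9,"tz":0,"wx":0,"wy":0,"wz":44,"jaw":-1},{"tx":-4.5,"ty":13.9,"tz":0,"wx":0,"wy":0,"wz":44,"jaw":-1}]' >/dev/null
python3 - <<'E'
from h import *
np.set_printoptions(precision=4,suppress=True)
delta((.466,-.266,.14),down(-17))
im=manip.grab_frame("wrist");m=manip.camera_model("wrist")
t=manip.tip_of("wrist","lid_top");u=manip.tip_of("wrist","mug");print(t,u)
if t: print(atz("wrist",t[0]["centre"],.088,m))
if u: print(atz("wrist",u[0]["centre"],0,m))
cv2.imwrite("pics/w1.png",im)
E
```

```text
t cm [ 8.52  5.73 11.33] w deg [-0.   -0.    0.55] force [ 0.6 -0.4  0.2] tcp [ 0.4005 -0.1869  0.2533] grip 0.002 t 4.35
[{'centre': [414.3, 279.4], 'p': 0.72}] [{'centre': [392.3, 243.0], 'p': 0.94}]
[ 0.4707 -0.2663  0.088 ]
[ 0.4699 -0.2627  0.    ]
```

View pics/w1.png

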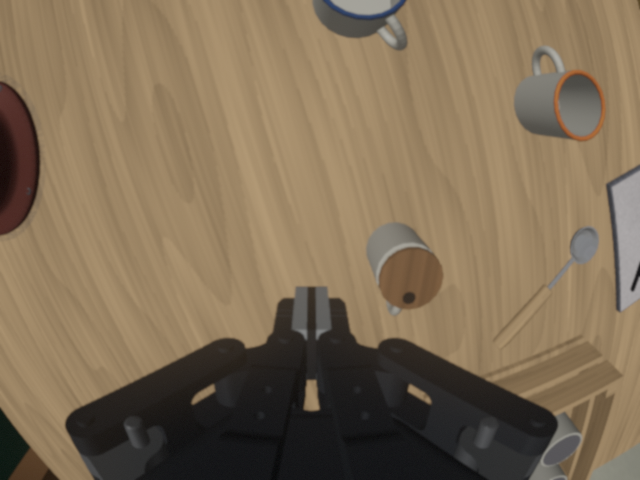

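```bash
python3 - <<'E'
from h import *
m=manip.camera_model("wrist")
for z in(.05,.06):
    p=atz("wrist",(394,312),z,m);d=p[:2]-[.4685,-.2655];print(p,np.linalg.norm(d),np.degrees(np.arctan2(d[1],d[0])))
p=atz("wrist",(409,297),.088,m);print("hole",p)
print(proj("wrist",np.array([.4685,-.2655,.088])))
delta((.4685,-.2655,.125),down(-17))
E
```

```text
[ 0.4502639  -0.31615156  0.05      ] 0.05383433636504189 -109.80041864731169
[ 0.4494018  -0.30991336  0.06      ] 0.04834550630719634 -113.26819693384114
hole [ 0.4630163  -0.28171474  0.088     ]
[411.73883687 279.45568492]
t cm [ 8.75  5.65 12.84] w deg [ 0.01 -0.02  0.58] force [-0.7  0.2  0.3] tcp [ 0.4006 -0.1865  0.2534] grip 0.0 t 4.5
```

```bash
python3 -m crank '[{"tx":8.75,"ty":5.65,"tz":4,"wx":0,"wy":0,"wz":3,"jaw":-1},{"tx":8.75,"ty":5.65,"tz":8,"wx":0,"wy":0,"wz":3,"jaw":-1},{"tx":8.75,"ty":5.65,"tz":11,"wx":0,"wy":0,"wz":3,"jaw":-1},{"tx":8.75,"ty":5.65,"tz":12,"wx":0,"wy":0,"wz":3,"jaw":-1},{"tx":8.75,"ty":5.65,"tz":12.8,"wx":0,"wy":0,"wz":3,"jaw":-1},{"tx":8.75,"ty":5.65,"tz":12.8,"wx":0,"wy":0,"wz":3,"jaw":-1},{"tx":8.75,"ty":5.65,"tz":12.8,"wx":0,"wy":0,"wz":3,"jaw":-1}]' 
python3 -c "
from h import *
delta((.4685,-.2655,.102),down(-19.5))
im=manip.grab_frame('wrist');cv2.imwrite('pics/w2.png',im[180:,160:560])
print(proj('wrist',np.array([.4685,-.2655,.088])))"
```

```text
time: 5.08
tool_pos: [0.4683, -0.2655, 0.1258]
tool_rot: [-0.0, 0.986, -0.169, -0.0]
contact_force: [0.1, 0.2, -0.5]
gripper_width: -0.003
t cm [ 0.02 -0.    2.38] w deg [-0.01  0.02  0.01] force [ 0.1  0.2 -0.5] tcp [ 0.4683 -0.2655  0.1258] grip -0.003 t 5.0833
[308.4907775  283.20227305]
```

View pics/w2.png

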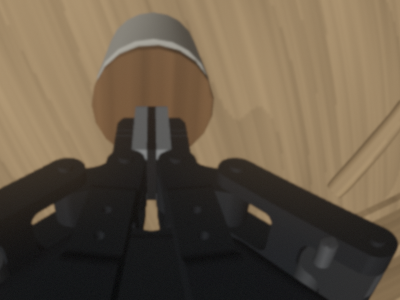

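```bash
python3 -m crank '[{"tx":0,"ty":0,"tz":1.0,"wx":0,"wy":0,"wz":0,"jaw":-1},{"tx":0,"ty":0,"tz":1.4,"wx":0,"wy":0,"wz":0,"jaw":-1},{"tx":0,"ty":0,"tz":1.6,"wx":0,"wy":0,"wz":0,"jaw":-1},{"tx":0,"ty":0,"tz":1.8,"wx":0,"wy":0,"wz":0,"jaw":-1},{"tx":0,"ty":0,"tz":2.0,"wx":0,"wy":0,"wz":0,"jaw":-1},{"tx":0,"ty":0,"tz":2.2,"wx":0,"wy":0,"wz":0,"jaw":-1},{"tx":0,"ty":0,"tz":2.2,"wx":0,"wy":0,"wz":0,"jaw":-1}]' 

```

```text
time: 5.72
tool_pos: [0.4687, -0.2661, 0.1046]
tool_rot: [0.0, 0.985, -0.17, 0.0]
contact_force: [-1.5, 0.9, 4.6]
gripper_width: 0.001
```

```bash
python3 -m crank '[{"tx":0,"ty":0,"tz":0.1,"wx":0,"wy":0,"wz":0,"jaw":-1},{"tx":0,"ty":0,"tz":0.2,"wx":0,"wy":0,"wz":0,"jaw":-1},{"tx":0,"ty":0,"tz":0.2,"wx":0,"wy":0,"wz":0,"jaw":-1}]'; python3 -m crank '[{"tx":0,"ty":0,"tz":0.1,"wx":0,"wy":0,"wz":0,"jaw":-1},{"tx":0,"ty":0,"tz":0.1,"wx":0,"wy":0,"wz":0,"jaw":-1}]';python3 -m crank '[{"tx":0,"ty":0,"tz":0.1,"wx":0,"wy":0,"wz":0,"jaw":-1},{"tx":0,"ty":0,"tz":0.1,"wx":0,"wy":0,"wz":0,"jaw":-1}]' 

```

```text
time: 5.97
tool_pos: [0.4687, -0.2661, 0.1029]
tool_rot: [0.0, 0.985, -0.17, 0.001]
contact_force: [-2.2, 2.3, 6.2]
gripper_width: 0.002
time: 6.13
tool_pos: [0.4689, -0.2662, 0.1022]
tool_rot: [0.0, 0.985, -0.17, 0.001]
contact_force: [-2.5, 2.2, 6.8]
gripper_width: 0.001
time: 6.3
tool_pos: [0.4693, -0.2666, 0.1022]
tool_rot: [0.001, 0.985, -0.17, 0.001]
contact_force: [-2.5, 2.1, 11.0]
gripper_width: 0.0
```

```bash
python3 -m crank '[{"tx":0,"ty":0,"tz":0.1,"wx":0,"wy":0,"wz":0,"jaw":-1},{"tx":0,"ty":0,"tz":0.2,"wx":0,"wy":0,"wz":0,"jaw":-1},{"tx":0,"ty":0,"tz":0.2,"wx":0,"wy":0,"wz":0,"jaw":-1},{"tx":0,"ty":0,"tz":0.2,"wx":0,"wy":0,"wz":0,"jaw":-1},{"tx":0,"ty":0,"tz":0.2,"wx":0,"wy":0,"wz":0,"jaw":-1}]'
```

```text
time: 6.72
tool_pos: [0.4703, -0.2673, 0.1024]
tool_rot: [0.001, 0.985, -0.17, 0.002]
contact_force: [-5.4, 4.3, 19.6]
gripper_width: -0.002
```

```bash
python3 -m crank '[{"tx":0,"ty":0,"tz":-2,"wx":0,"wy":0,"wz":0,"jaw":-1},{"tx":0,"ty":0,"tz":-6,"wx":0,"wy":0,"wz":0,"jaw":1},{"tx":0,"ty":-3,"tz":-10,"wx":0,"wy":0,"wz":0,"jaw":1},{"tx":0,"ty":-6,"tz":-10,"wx":0,"wy":0,"wz":0,"jaw":1},{"tx":0,"ty":-6,"tz":-10,"wx":0,"wy":0,"wz":0,"jaw":1},{"tx":0,"ty":-6,"tz":-10,"wx":0,"wy":0,"wz":0,"jaw":1},{"tx":0,"ty":-6,"tz":-10,"wx":0,"wy":0,"wz":0,"jaw":1},{"tx":0,"ty":-6,"tz":-10,"wx":0,"wy":0,"wz":0,"jaw":1}]'
python3 - <<'E'
from h import *
np.set_printoptions(precision=4,suppress=True)
im=manip.grab_frame("wrist");m=manip.camera_model("wrist")
t=manip.tip_of("wrist","lid_top");u=manip.tip_of("wrist","mug");print(t,u)
if t: print(atz("wrist",t[0]["centre"],.08,m))
if u: print(atz("wrist",u[0]["centre"],0,m))
c=proj("wrist",np.array([.4685,-.2655,.04]),m);print(c)
x,y=int(max(0,min(440,c[0]-100))),int(max(0,min(330,c[1]-75)));print(x,y)
cv2.imwrite("pics/w3.png",cv2.resize(im[y:y+150,x:x+200],(800,600),interpolation=cv2.INTER_CUBIC))
E
```

```text
time: 7.38
tool_pos: [0.4875, -0.2097, 0.196]
tool_rot: [-0.0, 0.985, -0.17, -0.001]
contact_force: [-0.4, 0.1, -0.3]
gripper_width: 0.972
[{'centre': [313.4, 313.8], 'p': 0.76}] [{'centre': [315.5, 270.8], 'p': 0.68}, {'centre': [511.1, 301.5], 'p': 0.42}]
[ 0.4689 -0.2673  0.08  ]
[ 0.4709 -0.2682  0.    ]
[312.1008 288.0141]
212 213
```

View pics/w3.png

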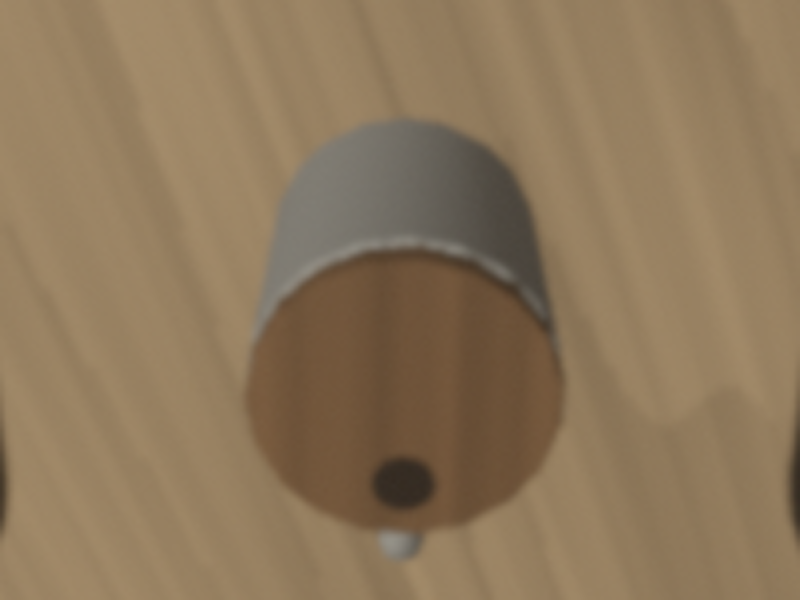

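```bash
python3 -c "
from h import *
delta((.4695,-.267,.042),down(-19.5))"
```

```text
t cm [ 0.24  5.99 15.42] w deg [-0.02  0.11 -0.13] force [ 0.1 -0.1 -0.5] tcp [ 0.4877 -0.2099  0.1962] grip 0.995 t 7.5333
```

```bash
python3 -m crank '[{"tx":0.2,"ty":4,"tz":0,"wx":0,"wy":0.1,"wz":0,"jaw":1},{"tx":0.2,"ty":6,"tz":2,"wx":0,"wy":0.1,"wz":0,"jaw":1},{"tx":0.2,"ty":6,"tz":5,"wx":0,"wy":0.1,"wz":0,"jaw":1},{"tx":0.2,"ty":6,"tz":7,"wx":0,"wy":0.1,"wz":0,"jaw":1},{"tx":0.2,"ty":6,"tz":8.5,"wx":0,"wy":0.1,"wz":0,"jaw":1},{"tx":0.2,"ty":6,"tz":10,"wx":0,"wy":0.1,"wz":0,"jaw":1},{"tx":0.2,"ty":6,"tz":10,"wx":0,"wy":0.1,"wz":0,"jaw":1}]'; python3 -c "
from h import *
delta((.4695,-.267,.042),down(-19.5))"
python3 -m crank '[{"tx":0,"ty":0,"tz":1.5,"wx":0,"wy":0,"wz":0,"jaw":1},{"tx":0,"ty":0,"tz":3,"wx":0,"wy":0,"wz":0,"jaw":1},{"tx":0,"ty":0,"tz":4.3,"wx":0,"wy":0,"wz":0,"jaw":1},{"tx":0,"ty":0,"tz":5.4,"wx":0,"wy":0,"wz":0,"jaw":1},{"tx":0,"ty":0,"tz":5.4,"wx":0,"wy":0,"wz":0,"jaw":1},{"tx":0,"ty":0,"tz":5.4,"wx":0,"wy":0,"wz":0,"jaw":1}]'
```

```text
time: 8.12
tool_pos: [0.4675, -0.2655, 0.093]
tool_rot: [-0.002, 0.985, -0.17, -0.003]
contact_force: [-0.0, 1.0, -0.5]
gripper_width: 1.001
t cm [0.26 0.09 5.09] w deg [-0.14  0.33 -0.13] force [-0.   1.  -0.5] tcp [ 0.4675 -0.2655  0.093 ] grip 1.001 t 8.1167
time: 8.62
tool_pos: [0.4699, -0.2665, 0.0428]
tool_rot: [-0.0, 0.985, -0.17, 0.0]
contact_force: [0.0, 0.2, 0.8]
gripper_width: 1.0
```

Clear of contact; close.

```bash
python3 -m crank '[{"tx":0,"ty":0,"tz":0,"wx":0,"wy":0,"wz":0,"jaw":-1},{"tx":0,"ty":0,"tz":0,"wx":0,"wy":0,"wz":0,"jaw":-1},{"tx":0,"ty":0,"tz":0,"wx":0,"wy":0,"wz":0,"jaw":-1},{"tx":0,"ty":0,"tz":0,"wx":0,"wy":0,"wz":0,"jaw":-1},{"tx":0,"ty":0,"tz":0,"wx":0,"wy":0,"wz":0,"jaw":-1},{"tx":0,"ty":0,"tz":0,"wx":0,"wy":0,"wz":0,"jaw":-1},{"tx":0,"ty":0,"tz":0,"wx":0,"wy":0,"wz":0,"jaw":-1},{"tx":0,"ty":0,"tz":0,"wx":0,"wy":0,"wz":0,"jaw":-1}]'; python3 -m crank '[{"tx":0,"ty":0,"tz":-1,"wx":0,"wy":0,"wz":0,"jaw":-1},{"tx":0,"ty":0,"tz":-3,"wx":0,"wy":0,"wz":0,"jaw":-1},{"tx":0,"ty":0,"tz":-5,"wx":0,"wy":0,"wz":0,"jaw":-1},{"tx":0,"ty":0,"tz":-8,"wx":0,"wy":0,"wz":0,"jaw":-1},{"tx":0,"ty":0,"tz":-11,"wx":0,"wy":0,"wz":0,"jaw":-1},{"tx":0,"ty":0,"tz":-14,"wx":0,"wy":0,"wz":0,"jaw":-1},{"tx":0,"ty":0,"tz":-16,"wx":0,"wy":0,"wz":0,"jaw":-1},{"tx":0,"ty":0,"tz":-18,"wx":0,"wy":0,"wz":0,"jaw":-1}]'
```

```text
time: 9.28
tool_pos: [0.4706, -0.267, 0.0448]
tool_rot: [0.001, 0.985, -0.17, 0.001]
contact_force: [-4.2, 2.0, 7.9]
gripper_width: 0.686
time: 9.95
tool_pos: [0.4702, -0.2665, 0.2258]
tool_rot: [0.001, 0.985, -0.17, 0.002]
contact_force: [0.3, -0.3, -2.5]
gripper_width: 0.686
```

```bash
cat >> h.py <<'E'
L=np.array([.745,.105,.128]);yw=np.radians(170.5);e=np.radians(50)
n=np.array([np.cos(e)*np.cos(yw),np.cos(e)*np.sin(yw),np.sin(e)])
ty=np.array([-np.sin(yw),np.cos(yw),0])*-1
if ty[1]>0: ty=-ty
GR=R.from_matrix(np.array([np.cross(ty,-n),ty,-n]).T);GP=L+(.13+.0448)*n
E
python3 -c "
from h import *
print(GP,GR.as_matrix())
delta(GP,GR)
from scipy.spatial.transform import Slerp
s=manip.state();q=s['tool_rot'];R0=R.from_quat([q[1],q[2],q[3],q[0]])
delta(s['tool_pos']+.5*(GP-s['tool_pos'])+[-.01,0,.03],R0*R.from_rotvec(.5*(R0.inv()*GR).as_rotvec()))"
```

```text
[0.63418167 0.12354463 0.26190457] [[ 0.7555386  -0.16504761  0.63397216]
 [-0.1264338  -0.9862856  -0.10609056]
 [ 0.64278761  0.         -0.76604444]]
t cm [  2.42 -42.24  -3.62] w deg [ 3.56 39.66 -9.62] force [ 0.3 -0.3 -2.5] tcp [ 0.4702 -0.2665  0.2258] grip 0.686 t 9.95
t cm [  0.28 -20.78  -4.82] w deg [ 1.78 19.83 -4.81] force [ 0.3 -0.3 -2.5] tcp [ 0.4702 -0.2665  0.2258] grip 0.686 t 9.95
```

```bash
python3 -m crank '[{"tx":0,"ty":-2,"tz":-1,"wx":0.2,"wy":2,"wz":-0.5,"jaw":-1},{"tx":0,"ty":-5,"tz":-2,"wx":0.4,"wy":5,"wz":-1,"jaw":-1},{"tx":0,"ty":-8,"tz":-3,"wx":0.7,"wy":8,"wz":-2,"jaw":-1},{"tx":0,"ty":-11,"tz":-4,"wx":1,"wy":11,"wz":-2.5,"jaw":-1},{"tx":0,"ty":-14,"tz":-4.8,"wx":1.2,"wy":14,"wz":-3.2,"jaw":-1},{"tx":0.2,"ty":-17,"tz":-4.8,"wx":1.5,"wy":17,"wz":-4,"jaw":-1},{"tx":0.3,"ty":-19.5,"tz":-4.8,"wx":1.7,"wy":19,"wz":-4.6,"jaw":-1},{"tx":0.3,"ty":-20.8,"tz":-4.8,"wx":1.8,"wy":20,"wz":-4.8,"jaw":-1}]'
python3 -c "
from h import *
delta(GP,GR)"
```

```text
time: 10.62
tool_pos: [0.542, -0.0687, 0.2715]
tool_rot: [0.014, 0.976, -0.125, 0.175]
contact_force: [-0.4, 0.5, -2.3]
gripper_width: 0.687
t cm [  3.44 -20.89   2.68] w deg [ 1.6  19.72 -4.74] force [-0.4  0.5 -2.3] tcp [ 0.542  -0.0687  0.2715] grip 0.687 t 10.6167
```

```bash
python3 -m crank '[{"tx":0.3,"ty":-2,"tz":0.2,"wx":0.2,"wy":2,"wz":-0.5,"jaw":-1},{"tx":0.8,"ty":-5,"tz":0.5,"wx":0.4,"wy":5,"wz":-1,"jaw":-1},{"tx":1.3,"ty":-8.5,"tz":1,"wx":0.7,"wy":8,"wz":-2,"jaw":-1},{"tx":1.9,"ty":-12,"tz":1.5,"wx":1,"wy":11,"wz":-2.5,"jaw":-1},{"tx":2.5,"ty":-15,"tz":1.9,"wx":1.2,"wy":14,"wz":-3.2,"jaw":-1},{"tx":2.9,"ty":-18,"tz":2.3,"wx":1.4,"wy":17,"wz":-4,"jaw":-1},{"tx":3.3,"ty":-20,"tz":2.6,"wx":1.5,"wy":19,"wz":-4.6,"jaw":-1},{"tx":3.4,"ty":-20.9,"tz":2.7,"wx":1.6,"wy":19.7,"wz":-4.7,"jaw":-1}]'
python3 - <<'E'
from h import *
np.set_printoptions(precision=4,suppress=True)
ims=[manip.grab_frame(c) for c in("top","scene","wrist")]
delta(GP,GR)
for nm in("mug","lid_top","lens"):
    print(nm,[(c,[(np.round(x["centre"]),round(x["p"],2)) for x in manip.tip_of(c,nm)[:2]]) for c in("top","scene","wrist")])
P=[L,L+.13*n,L+.21*n]
for c in("top","scene","wrist"): print(c,[proj(c,p) for p in P])
f=lambda im,c:cv2.resize(im[int(c[1])-55:int(c[1])+55,int(c[0])-55:int(c[0])+55],(400,400),interpolation=cv2.INTER_CUBIC)
cv2.imwrite("pics/f1.png",np.hstack([f(ims[0],proj("top",P[1])),f(ims[1],proj("scene",P[1]))]))
cv2.imwrite("pics/f2.png",ims[2])
E
```

```text
time: 11.28
tool_pos: [0.6339, 0.1234, 0.2594]
tool_rot: [0.029, 0.937, -0.078, 0.339]
contact_force: [-0.1, -0.6, -2.7]
gripper_width: 0.688
t cm [ 0.09 -0.23 -0.14] w deg [ 0.15  0.23 -0.06] force [ 0.1 -1.2 -2.7] tcp [0.634  0.1212 0.2602] grip 0.694 t 11.4333
mug [('top', [(array([278., 176.]), 0.33)]), ('scene', [(array([363., 260.]), 0.78)]), ('wrist', [(array([308., 282.]), 0.77)])]
lid_top [('top', [(array([263., 219.]), 0.68), (array([192., 270.]), 0.36)]), ('scene', [(array([378., 222.]), 0.51)]), ('wrist', [(array([312., 392.]), 0.97)])]
lens [('top', [(array([281., 177.]), 0.96)]), ('scene', [(array([344., 321.]), 0.7), (array([396., 242.]), 0.6)]), ('wrist', [(array([316., 212.]), 0.77)])]
top [array([280.7887, 174.1291]), array([270.0339, 198.6835]), array([262.3654, 216.1915])]
scene [array([340.3916, 321.2689]), array([361.9752, 261.9598]), array([376.2159, 222.828 ])]
wrist [array([310.7612, 208.6225]), array([309.9438, 273.7365]), array([308.5878, 384.1526])]
```

View pics/f1.png

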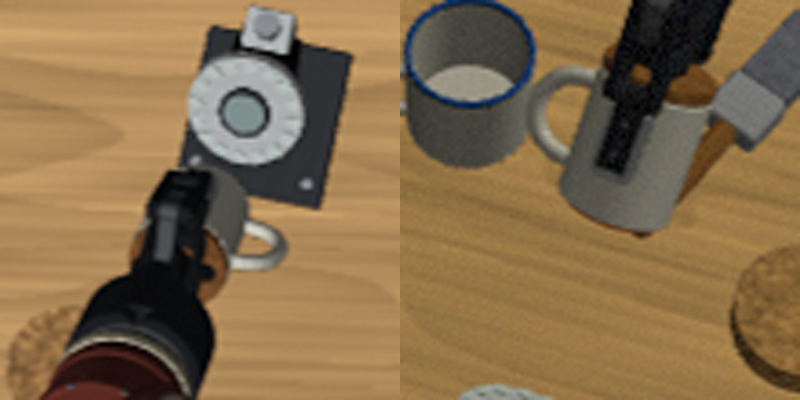

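View pics/f2.png

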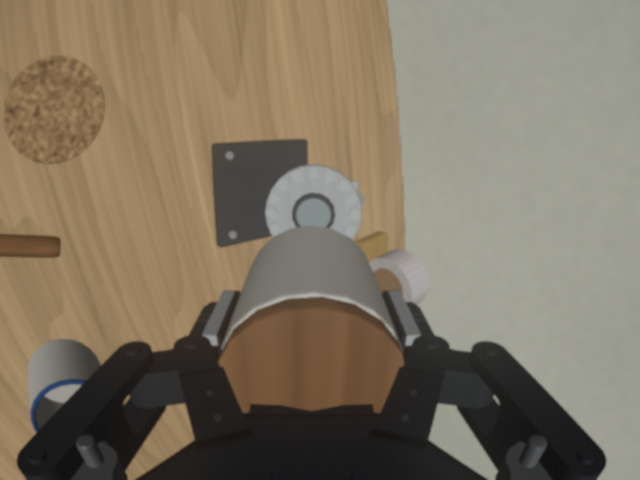

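```bash
python3 - <<'E'
from h import *
np.set_printoptions(precision=4,suppress=True)
rs=[ray("scene",(341.75,322)),ray("top",(282.35,173.8)),ray("wrist",(313.5,213))]
for o,d in rs:
    d/=np.linalg.norm(d);v=L-o;r=v-d*(v@d);print("perp offset of L from ray mm",-r*1000)
T=tri(rs);print(T)
ax=np.array([-n[0]*n[2],-n[1]*n[2],1-n[2]**2]);ax/=np.linalg.norm(ax)
s=manip.state();q=s["tool_rot"];Rt=R.from_quat([q[1],q[2],q[3],q[0]]);z=Rt.apply([0,0,1])
o=s["tool_pos"]+.0448*z
for X in(L,T):
    d=o-X;print("mug in lens mm: along",d@n*1e3,"level",d@ty*1e3,"up",d@ax*1e3,"ang",np.degrees(np.arccos(-z@n)))
# mug seen: rays for lid_top/foot from scene
print("foot pred",proj("scene",o),proj("top",o),"lid pred",proj("scene",o-.08*z))
print(s["joint_pos"],s["joint_vel"],s["tool_pos"])
delta(T+(.13+.0448)*n,GR)
E
```

```text
perp offset of L from ray mm [ 0.4717  2.8732 -0.4601]
perp offset of L from ray mm [ 0.9568 -3.8102 -0.0649]
perp offset of L from ray mm [ 0.5336 -3.5892  2.121 ]
[0.7457 0.1035 0.1295]
mug in lens mm: along 128.72668243200562 level 3.4743703427151464 up 0.4770782267998407 ang 0.2063198462875741
mug in lens mm: along 128.213792835946 level 2.12680752503843 up -1.1884149528700578 ang 0.2063198462875741
foot pred [359.9686 261.8907] [271.6761 198.5303] lid pred [374.2582 222.8596]
[ 0.1536 -0.229   1.9646 -0.3019  0.7586  0.4739] [ 0.0048  0.0011 -0.0005 -0.0025  0.0016  0.0007] [0.6349 0.1201 0.2613]
t cm [ 0.11 -0.2  -0.18] w deg [ 0.19  0.09 -0.17] force [-0.1  0.5 -3.5] tcp [0.6349 0.1201 0.2613] grip 0.694 t 11.8833
```

```bash
for i in 1 2; do python3 -m crank '[{"tx":0,"ty":0,"tz":0,"wx":0,"wy":0,"wz":0,"jaw":-1},{"tx":0,"ty":0,"tz":0,"wx":0,"wy":0,"wz":0,"jaw":-1},{"tx":0,"ty":0,"tz":0,"wx":0,"wy":0,"wz":0,"jaw":-1},{"tx":0,"ty":0,"tz":0,"wx":0,"wy":0,"wz":0,"jaw":-1},{"tx":0,"ty":0,"tz":0,"wx":0,"wy":0,"wz":0,"jaw":-1},{"tx":0,"ty":0,"tz":0,"wx":0,"wy":0,"wz":0,"jaw":-1}]';done
python3 - <<'E'
from h import *
im=manip.grab_frame("wrist");b=cv2.imread("pics/f2.png")
print("mean change",np.abs(im.astype(int)-b).mean(), manip.tip_of("wrist","lid_top"),manip.tip_of("wrist","mug"),manip.tip_of("scene","mug"))
delta(GP,GR);print(manip.state()["joint_vel"])
E
```

```text
time: 12.38
tool_pos: [0.6348, 0.1207, 0.261]
tool_rot: [0.029, 0.937, -0.079, 0.34]
contact_force: [0.5, -0.0, -3.1]
gripper_width: 0.687
time: 12.88
tool_pos: [0.6348, 0.1206, 0.2611]
tool_rot: [0.029, 0.937, -0.079, 0.34]
contact_force: [-0.2, -0.8, -4.2]
gripper_width: 0.694
mean change 1.935173611111111 [{'centre': [313.9, 394.4], 'p': 0.86}, {'centre': [310.6, 211.2], 'p': 0.69}] [{'centre': [311.3, 280.2], 'p': 0.89}] [{'centre': [362.6, 260.1], 'p': 0.78}]
t cm [-0.03 -0.27 -0.14] w deg [ 0.16  0.1  -0.13] force [ 0.2 -0.8 -3.6] tcp [0.6348 0.1207 0.261 ] grip 0.689 t 13.0833
[-0.00027045  0.00096276  0.00058854 -0.00031238 -0.00097562  0.00059964]
```

```bash
python3 -c "
from plant import manip
print(manip.job_done())"
```

```text
the job is handed in; nothing more can be done
None
```

I pressed the mug's lid home on the table, then lifted the mug and am holding it with its foot facing the inspection camera. The job is handed in at about 13 s on the robot's clock; the hand-in gives no verdict.

- **Lid:** I pressed it with the closed fingertips until it stopped moving, at about 20 N. The fingertips stopped at the height expected for a home lid, and the pictures showed no seal gap, including the one at the final pose.
- **Final pose (calculated from arm readings and camera measurements):** the foot is about 128 mm from the lens glass, within about 4 mm of the line of sight, with the axis within about 0.3° of it.
- **Steadiness:** the mug was still over the last second or so, with joint speeds near zero and the grip opening steady at about 0.69. The measured load of about 3–4 N fits the mug's weight.
- **Disagreements:** the camera rays disagreed on the lens position by about 3–4 mm. The network's mug position was about 3 pixels from the predicted one. Both are small against the 15 mm tolerance.
- **Bystanders and camera:** I planned every move to stay clear of them and saw no unexpected forces. I did not re-measure the bystanders' positions at the end.

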